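# Clamp a copper tube with a slip-clutch thumbscrew

## Robot

A 7-joint arm with a two-finger parallel gripper is mounted at the origin on the work surface. World frame = base frame: x ahead of the robot, y to its left, z up, the work surface at z = 0. Lengths are in m, angles in rad, forces in N, time in s.
With the tool pointing down it reaches from about 0.4 to 0.85 m from the base axis. Payload 6.9 kg.
Tool frame: the origin (TCP) lies at the very end of the fingers, on their centre line; the grasp point (between the pads) lies 19 mm behind it; z points along the fingers, y is the direction in which the jaws open and shut (so a half turn about z gives the same grasp; the last joint's range is limited). The gripper opens to 85 mm and grips with 20 to 120 N. Pads are 22 mm wide; open, the fingers measure 114 mm over their backs; the gripper's body (76 mm by 85 mm) begins 54 mm behind the grasp point. The pads swing forward as they close: fully open they stand 13 mm farther back than shut.
Start: joints at [1.429, 0.507, -0.238, 1.5, 0.126, 1.149, -0.155], TCP at [0.153, -0.606, 0.231] pointing down, gripper open.
Joint ranges: [-3.08, 3.08], [-0.24, 2.05], [-1.43, 1.35], [0, 2.5], [-1.52, 4.66], [0.17, 1.96], [-2.89, 2.89]. Speed limits (rad/s): [2.39, 2.39, 3.14, 3.14, 3.14, 3.14, 3.14].

## Interface

Orientations are given as a 3x3 rotation matrix whose columns are the frame's x, y, z axes.
In Python, from bench import manip, eyes, order gives the robot as it stands.
- The arm moves only by the tool play_rows, never from a script. Its argument "increments" is a list of rows, each a list of 2 entries, a list of its own where there are three numbers: the shift along the tool's x, y, z in units of 0.2 m (1.0 is 0.2 m), then the turn about the tool's z in units of 90 degrees (1.0 is 90 degrees). In form: [[[tx, ty, tz], roll], ...]. A call has 1 to 12 rows; each row shifts and turns the commanded pose from where the row before left it, along the tool's axes as they then stand; what a row does not reach is not made up. A row lasts 1/10 s, in which the tool goes at most 50 mm and 8.59 degrees, less where a joint would pass 70% of its speed; a pose out of reach is approached as far as the arm can. A call with a number of a shift or a turn outside -1 to 1 is refused whole. A call with a gripper value outside its range is refused whole. "jaw" is the opening, from 0 (shut) to 1 (fully open), set as the call begins (left out, the last holds). The fingers move at their own pace and stop on an object; "squeeze" is the grip in N (left out, the last holds). Time passes only in rows, so rows that do not move let the fingers close. It gives the time, the measured TCP pose, the force and the opening at its end, in the units of the state.
- manip.sense(): the state, without advancing time (a new reading comes with each control period).
- eyes.camera(name): name is "scene" or "top" or "wrist"; returns a dict with "color" (480x640x3 uint8, red, green, blue), "fx", "fy", "cx", "cy" (pixels), "origin" and "orientation" of the camera in the world. Camera axes: x right, y up, looking along -z (the intrinsics and any distortion apply to the point x, -y, -z); pixel columns grow to the right and rows downward; lengths in m; the calibration is good to about 2 mm. The wrist camera is an equidistant fisheye: a pixel r from the principal point sees the ray r / f radians off the axis. A picture is of the moment at which its call begins. There is no depth.
- order.sign_off(): hands the job in, once; it reports no verdict.
The state is a dict: "clock": time; "joints": joint angles; "joint_velocities": joint speeds; "joint_efforts": joint torques, N m; "eef_pos": TCP position; "ee_rot": TCP orientation; "ft_force": force on the tool from outside, world axes, zero at the start; "moment": the same for the moment, N m; "finger_gap": finger opening in m.
Only numpy, scipy, OpenCV 4.12 (cv2) and the standard library are available. Lean on these libraries where they do the work, as an engineer would, in place of code of your own. Each camera call takes 0.05 s, during which the arm holds its last target.

## Task

Take the copper tube off the wooden rest and lay it down in both saddles of the grey clamp fixture, roughly centred lengthwise. Then tighten the red thumbscrew clockwise (seen from above) until its clutch slips for the first time, and stop right there: it must really have slipped, but by less than an eighth of a turn. Let go, and leave the other things on the bench where they are.

Things in the scene. Friction and masses are not known exactly. Their poses are not given: they have to be found in the camera images.
- fixture: Grey clamp fixture fixed to the bench; origin: centre of the underside of its base plate, 170 (x) x 190 (y) x 12 mm. Two saddles, 30 mm long in y, at y = +60 and -60 mm, carry the tube along y: floors 28 mm up, fixed jaws on the +x side (faces at x = 36 mm, 44 mm high). Between the saddles 90 mm are free for fingers, down to the plate.
- seat (a point): Where the middle of the tube's axis finally lies, against both fixed jaws, on both floors: fixture frame (25, 0, 39) mm, fixture's axes; tube along y. In front (-x), the +y saddle has a lip 38 mm high, face at fixture x = 7 mm; the -y saddle has a brass pad, up to 48 mm high, driven to +x by the screw; it leaves the tube 1.3 to 4.2 mm of play at the start.
- rest: Plywood rest fixed to the bench: plate 90 (x) x 160 (y) x 12 mm and two wooden posts at y = +60 and -60 mm (20 mm long in y) that carry the tube along y at 32 mm, with 8 mm high lips. Origin: centre of the underside. 100 mm are free between the posts.
- tube: Straight copper tube, 22 mm diameter, 220 mm long, 130 g, along its own y axis. Origin on its surface, on the lower side at the start; it turns with the tube as it rolls.
- tube_mid (a point): Middle of the tube on its axis (43 mm above the bench at the start); y along the tube.
- wing (a point): Centre of the thumbscrew's red wing, on its vertical axis, 77 mm above the bench (fixture frame x -55, y -60 mm). A flat bar 42 mm long (point x), 10 mm thick (point y), 30 mm tall (62 to 92 mm up), white mark at +x; z up. Nothing else of the fixture or tube is over 62 mm high, so fingers down to 62 mm swing freely. Clockwise from above (yaw falls) tightens. Sprung: 2 N m per rad.
- telltale (a joint): Rise (m) of the yellow pin, 6 mm diameter, in the top of the wing on the screw axis; 0 at the start. It counts clutch slip: it rises 0.3 mm per rad of slip (0.000236 = an eighth of a turn), and not otherwise. Too little to read reliably: feel for the slip.
- bin: Loose blue plastic bin, 110 x 180 x 60 mm, beyond the work. Origin: centre of its underside. To be left alone.
- coupling: Loose copper pipe coupling standing upright, 29 mm diameter, 36 mm high. Origin: centre of its underside. To be left alone.
- spacer: Loose white ring, 70 mm outside diameter, 22 mm high, lying flat. Origin: centre of its underside. To be left alone.
- driver: Loose red-handled screwdriver, 190 mm long, lying flat along its x. To be left alone.
- screw (a point): Screw axis at the top of the grey housing (52 x 50 mm), 48 mm up, below the wing. 2.1 to 4 rad from the start bring the screw tight. Torque about the vertical: up to 0.07 N m running free, 0.10 while the sprung pad closes on the tube (14 N), then over 0.15 rad up to 0.32 N m, where the clutch slips and the torque stays level. Held still: near 0, then about 0.25 at the clutch. The screw stays as left.
Not all that is in view belongs to the job. Of the things that look like the tube, the largest one is meant.

How it is judged:
On the way, in this order (a step that is already met when the one before it is completed fails the run):
1. the tube lies in both saddles, let go (z of tube_mid in the frame of seat below 0.003 m and distance between tube_mid and seat below 0.022 m and angle between the y axis of tube_mid and the y axis of seat, either way round below 0.06 rad and contact force between the fingers and tube below 0.1 N), for 0.2 s.
2. the screw is tight on the tube and its clutch has slipped (value of joint telltale above 3e-05 m and contact force between tube and anything else above 8 N), for 0.1 s.
At the end, for the whole second after the job is handed in: Tube on both saddle floors against the fixed jaws (3 mm in height, 2.5 mm from the jaws, 3.4 degrees, about 20 mm lengthwise), pressed by the pad (over 8 N), at rest, released; the clutch has slipped by more than 0.1 rad (pin up 0.03 mm) but less than an eighth of a turn (0.236 mm) (all of step 2 and z of tube_mid in the frame of seat below 0.003 m and distance between tube_mid and seat below 0.022 m and x of tube_mid in the frame of seat above -0.0025 m and angle between the y axis of tube_mid and the y axis of seat, either way round below 0.06 rad and linear speed of tube below 0.02 m/s and value of joint telltale below 0.000236 m); the robot touches nothing.
It fails at once if the clutch was run on past its first slip, by more than an eighth of a turn (value of joint telltale above 0.000236 m).
It fails at once if another thing on the bench was moved (distance of any of bin, coupling, spacer, driver from where it was at the start of the episode above 0.03 m).
It also fails if it takes over 72 s, if anything falls off the work surface, if the arm or the gripper's body presses on something with over 40 N, if the wrist force passes 120 N, or if a joint passes its speed limit or range.

## Working session

There is one attempt and no reset: what is moved stays moved. The work goes in short steps, Python scripts to look and compute and a tool call to move; the robot and the scene stay as the last step left them, time stands still between calls to the robot, and variables do not carry over. Pictures are saved under pics/ and viewed, and the job is handed in when it is done.

Besides the shell and the picture viewer there is one more tool, called after "Request:" by a JSON object that holds its "method" and its "body". play_rows: Moves the arm, as the interface text tells. Shifts and turns lie within -1 to 1; 1 stands for 0.2 m of shift or 90 degrees of turn. Its arguments: {"type":"object","properties":{"increments":{"type":"array","items":{"type":"array"}},"jaw":{"type":"number"},"squeeze":{"type":"number"}},"required":["increments"]}

```bash
ls; mkdir -p pics; python3 - <<'E'
from bench import manip,eyes,order
import cv2,numpy as np
s=manip.sense()
for k,v in s.items(): print(k,np.round(v,4).tolist())
for n in ["scene","top","wrist"]:
    c=eyes.camera(n); cv2.imwrite(f"pics/{n}0.png",c["color"][:,:,::-1])
    print(n,{k:np.round(v,4).tolist() for k,v in c.items() if k!="color"})
E
```

```text
pics
clock 0.0
joints [1.4285, 0.5083, -0.2376, 1.5011, 0.1257, 1.1489, -0.1548]
joint_velocities [0.0003, -0.0002, 0.0007, 0.0001, -0.0003, -0.0002, 0.0006]
joint_efforts [0.0003, -62.0591, -2.1861, -24.9652, 0.0129, 0.012, 0.0]
eef_pos [0.1531, -0.6054, 0.2304]
ee_rot [[0.9695, 0.2453, -0.0004], [0.2453, -0.9695, 0.0017], [-0.0, -0.0018, -1.0]]
ft_force [0.0224, 0.0626, -0.1136]
moment [-0.0303, 0.0194, -0.0013]
finger_gap 0.085
scene {'fx': 506.8499, 'fy': 506.8499, 'cx': 323.0268, 'cy': 239.8704, 'origin': [1.2927, 0.3778, 0.6286], 'orientation': [[-0.4139, -0.5033, 0.7585], [0.9103, -0.2315, 0.3432], [0.0029, 0.8326, 0.5539]]}
top {'fx': 522.9798, 'fy': 522.9798, 'cx': 316.934, 'cy': 235.0917, 'origin': [0.4038, 0.0593, 1.2868], 'orientation': [[-0.0248, 0.9888, -0.1474], [-0.9997, -0.0251, 0.0004], [-0.0033, 0.1473, 0.9891]]}
wrist {'fx': 371.6483, 'fy': 371.6483, 'cx': 321.595, 'cy': 238.0778, 'origin': [0.2331, -0.586, 0.3734], 'orientation': [[0.2451, 0.92, 0.3058], [-0.9695, 0.2333, 0.0753], [-0.0021, -0.3149, 0.9491]]}
```

View pics/top0.png

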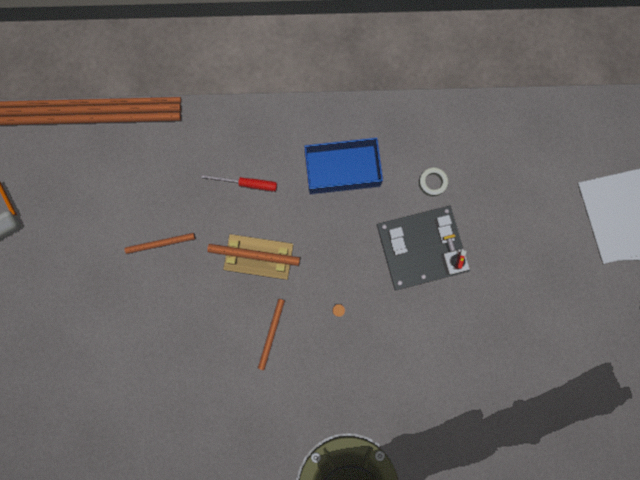

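View pics/scene0.png

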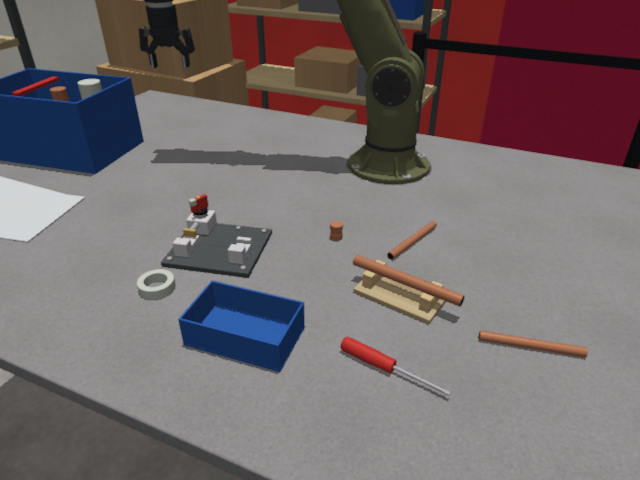

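View pics/wrist0.png

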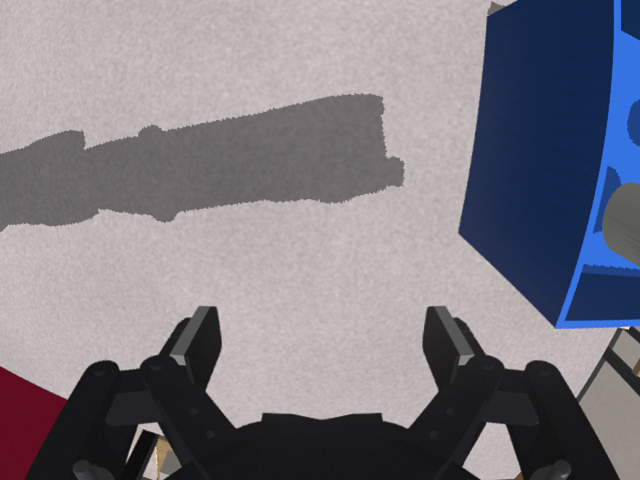

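The top view shows the tube on the rest at about (255,255), the fixture at (422,248) with its red wing at (460,262), the bin at (343,165), the ring at (433,181), the coupling at (339,311) and the driver at (240,183). The two thinner tubes are decoys. I'll zoom in on the fixture and the tube next.

```bash
cat > h.py <<'E'
from bench import manip,eyes,order
import cv2,numpy as np
def ray(c,u,v):
    R=np.array(c["orientation"]);o=np.array(c["origin"])
    d=np.array([(u-c["cx"])/c["fx"],-(v-c["cy"])/c["fy"],-1.]);d=R@d
    return o,d/np.linalg.norm(d)
def wray(c,u,v):
    R=np.array(c["orientation"]);o=np.array(c["origin"])
    x=u-c["cx"];y=v-c["cy"];r=np.hypot(x,y);t=r/c["fx"]
    s=np.sin(t)/max(r,1e-9);d=np.array([x*s,-y*s,-np.cos(t)]);return o,R@d
def plane(o,d,z): return o+d*(z-o[2])/d[2]
def proj(c,p):
    R=np.array(c["orientation"]);q=R.T@(np.array(p)-np.array(c["origin"]))
    return c["cx"]+c["fx"]*q[0]/-q[2], c["cy"]-c["fy"]*q[1]/-q[2]
def wproj(c,p):
    R=np.array(c["orientation"]);q=R.T@(np.array(p)-np.array(c["origin"]))
    x,y,z=q[0],-q[1],-q[2];rr=np.hypot(x,y);t=np.arctan2(rr,z)
    return c["cx"]+c["fx"]*t*x/rr,c["cy"]+c["fx"]*t*y/rr
E
python3 - <<'E'
import cv2
t=cv2.imread("pics/top0.png");s=cv2.imread("pics/scene0.png")
a=cv2.resize(t[195:300,365:480],None,fx=5,fy=5,interpolation=cv2.INTER_CUBIC);cv2.imwrite("pics/t_fix.png",a)
a=cv2.resize(s[185:285,150:290],None,fx=5,fy=5,interpolation=cv2.INTER_CUBIC);cv2.imwrite("pics/s_fix.png",a)
for n,im,(x0,y0,x1,y1) in [("top",t,(200,235,310,290)),("scene",s,(340,245,475,325))]:
    h=cv2.cvtColor(im,cv2.COLOR_BGR2HSV)
    m=cv2.inRange(h,(3,115,60),(14,255,255))
    mm=m*0;mm[y0:y1,x0:x1]=m[y0:y1,x0:x1]
    c=max(cv2.findContours(mm,0,1)[0],key=cv2.contourArea)
    print(n,cv2.contourArea(c),cv2.minAreaRect(c),cv2.boxPoints(cv2.minAreaRect(c)).tolist())
E
```

```text
top 673.5 ((253.2167510986328, 254.3410186767578), (91.91857147216797, 8.819316864013672), 8.746162414550781) [[207.1213836669922, 251.71096801757812], [208.46241760253906, 242.99420166015625], [299.3121337890625, 256.9710693359375], [297.9710693359375, 265.6878356933594]]
scene 1081.0 ((407.54156494140625, 280.015869140625), (115.03099060058594, 11.48084831237793), 20.854459762573242) [[351.7504577636719, 264.90496826171875], [355.8376159667969, 254.17626953125], [463.3326721191406, 295.12677001953125], [459.2455139160156, 305.85546875]]
```

View pics/t_fix.png

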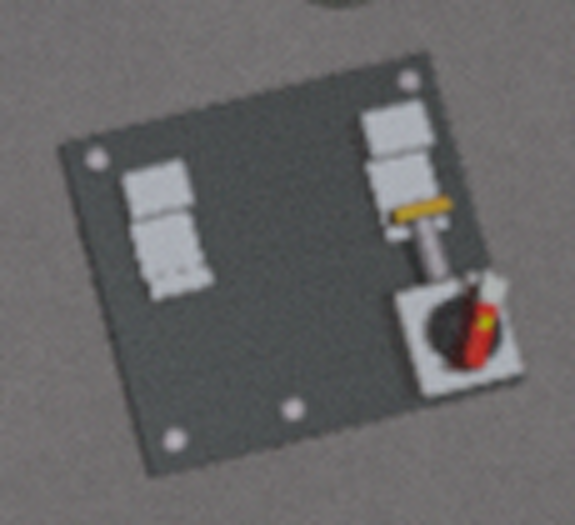

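View pics/s_fix.png

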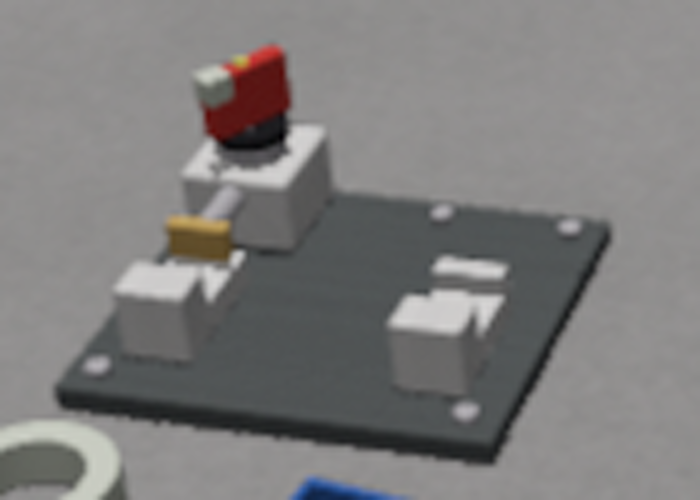

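The top crop shows the plate corners at (58,143), (428,52), (523,376) and (150,475). The pin is at (486,322), and the wing's white end is at (494,288) with its red end at (475,362). The scene crop shows plate-top corners at (58,388), (492,440) and (608,226).

```bash
python3 - <<'E'
from h import *
import json
from scipy.optimize import least_squares
T=eyes.camera("top");S=eyes.camera("scene")
u=lambda p,o:((p[0]+.5)/5-.5+o[0],(p[1]+.5)/5-.5+o[1])
tp=[u(p,(365,195)) for p in [(58,143),(428,52),(523,376),(150,475)]]
tf=[(.085,.095),(.085,-.095),(-.085,-.095),(-.085,.095)]
sp=[u(p,(150,185)) for p in [(58,388),(492,440),(608,226)]]
sf=[(.085,-.095),(.085,.095),(-.085,.095)]
P=[plane(*ray(T,*p),.012) for p in tp]; Q=[plane(*ray(S,*p),.012) for p in sp]
print(np.round(P,4).tolist(),np.round(Q,4).tolist())
def fit(P,F):
    def f(q):
        c,s=np.cos(q[2]),np.sin(q[2]);return np.concatenate([[q[0]+c*a-s*b-p[0],q[1]+s*a+c*b-p[1]] for p,(a,b) in zip(P,F)])
    r=least_squares(f,[.45,-.13,0]);return r.x,r.fun
for a in (fit(P,tf),fit(Q,sf),fit(P+Q,tf+sf)): print(np.round(a[0],4),np.round(a[1]*1e3,1))
q=a[0]
c,s=np.cos(q[2]),np.sin(q[2]);W=lambda x,y:np.array([q[0]+c*x-s*y,q[1]+s*x+c*y])
print("seat",W(.025,0),"wing",W(-.055,-.06))
for nm,p in(("pin",(486,322)),("white",(494,288)),("red",(475,362))):
    print(nm,plane(*ray(T,*u(p,(365,195))),.092))
o,d=ray(T,*u((486,322),(365,195)))
# tube
im=[T,S]
bt=np.array([[207.12,251.71],[208.46,242.99],[299.31,256.97],[297.97,265.69]])
for z in(.043,):
    for C,b in((T,bt),(S,np.array([[351.75,264.9],[355.84,254.18],[463.33,295.13],[459.25,305.86]]))):
        e1=b[:2].mean(0);e2=b[2:].mean(0);A=plane(*ray(C,*e1),z);B=plane(*ray(C,*e2),z)
        print("tube",A,B,(A+B)/2,np.linalg.norm(A-B),np.degrees(np.arctan2(*(A-B)[:2])))
E
```

```text
[[0.6198, -0.0883, 0.012], [0.6609, -0.2739, 0.012], [0.4988, -0.3101, 0.012], [0.4554, -0.1261, 0.012]] [[0.6629, -0.2722, 0.012], [0.6187, -0.0916, 0.012], [0.4599, -0.1277, 0.012]]
[ 0.5587 -0.1996  0.2242] [ 0.7  0.2  1.8  0.5 -1.9 -1.  -0.6  0.2]
[ 0.56   -0.2011  0.2276] [ 1.4 -2.3  2.7  2.2 -4.1  0. ]
[ 0.5592 -0.2002  0.2244] [ 1.2 -0.4  2.3 -0.  -1.3 -1.6 -0.1 -0.4  0.3 -1.7  2.3  2.9 -4.7  1.2]
seat [ 0.5836093  -0.19465104] wing [ 0.51896357 -0.27094606]
pin [ 0.51804623 -0.27167376  0.092     ]
white [ 0.53361427 -0.27637232  0.092     ]
red [ 0.49982518 -0.26544344  0.092     ]
tube [0.56607275 0.3212402  0.043     ] [0.52695355 0.10409775 0.043     ] [0.54651315 0.21266897 0.043     ] 0.22063806512446224 10.212549938943324
tube [0.52918976 0.09913033 0.043     ] [0.56488409 0.31756896 0.043     ] [0.54703692 0.20834965 0.043     ] 0.2213357638195388 -170.71950961402078
```

Request:
{"method": "play_rows", "body": {"increments": [[[0.2, -0.1, 0], 0], [[0.2, -0.1, 0], 0], [[0.2, -0.1, 0], 0], [[0.2, -0.1, 0], 0], [[0.2, -0.1, 0], 0], [[0.2, -0.1, 0], 0], [[0.2, -0.1, 0], 0], [[0.2, -0.1, 0], 0], [[0.2, -0.1, 0], 0], [[0.2, -0.1, 0], 0]], "jaw": 0.7}}

```text
clock: 1.25
eef_pos: [0.4931, -0.3126, 0.2313]
ee_rot: [[0.97, 0.245, 0.0], [0.245, -0.97, -0.0], [-0.0, 0.0, -1.0]]
ft_force: [-0.4, -1.4, 0.1]
finger_gap: 0.0599
```

```bash
python3 - <<'E'
from h import *
s=manip.sense()
for k,v in s.items(): print(k,np.round(v,4).tolist())
E
```

```text
clock 1.25
joints [0.7281, 0.4486, -0.3152, 1.6122, 0.1512, 1.1047, -0.9493]
joint_velocities [-0.7395, 0.1863, -0.0503, -0.3069, 0.0763, 0.1374, -0.7755]
joint_efforts [3.8038, -59.5404, -3.3645, -22.6477, -0.2498, -0.0363, 1.2562]
eef_pos [0.4931, -0.3126, 0.2313]
ee_rot [[0.9695, 0.245, 0.0], [0.245, -0.9695, -0.0002], [-0.0, 0.0002, -1.0]]
ft_force [-0.416, -1.3761, 0.0821]
moment [-0.0251, -0.067, -0.0739]
finger_gap 0.0599
```

Request:
{"method": "play_rows", "body": {"increments": [[[0.08, -0.22, 0], 0], [[0.08, -0.22, 0], 0], [[0.08, -0.22, 0], 0], [[0.08, -0.22, 0], 0], [[0.08, -0.22, 0], 0], [[0.08, -0.22, 0], 0], [[0.08, -0.22, 0], 0], [[0.08, -0.22, 0], 0], [[0.08, -0.22, 0], 0], [[0.08, -0.22, 0], 0], [[0.08, -0.22, 0], 0]]}}

```text
clock: 2.35
eef_pos: [0.5439, 0.2002, 0.2313]
ee_rot: [[0.97, 0.245, 0.0], [0.245, -0.97, -0.0], [0.0, 0.0, -1.0]]
ft_force: [0.9, 0.3, 0.2]
finger_gap: 0.0597
```

Request:
{"method": "play_rows", "body": {"increments": [[[0, 0, 0], -0.09], [[0, 0, 0], -0.09], [[0, 0, 0], -0.09], [[0, 0, 0], -0.09], [[0, 0, 0], -0.09], [[0, 0, 0], -0.09], [[0, 0, 0], -0.09], [[0, 0, 0], -0.09], [[0, 0, 0], 0]]}}

```text
clock: 3.25
eef_pos: [0.5439, 0.1982, 0.2311]
ee_rot: [[0.189, 0.982, -0.0], [0.982, -0.189, 0.0], [0.0, -0.001, -1.0]]
ft_force: [-0.5, 0.4, -0.1]
finger_gap: 0.0598
```

```bash
python3 - <<'E'
from h import *
s=manip.sense()
for k in("clock","joints","eef_pos","ee_rot","finger_gap"): print(k,np.round(s[k],4).tolist())
w=eyes.camera("wrist");cv2.imwrite("pics/w1.png",w["color"][:,:,::-1])
A=np.array([.5655,.3194,.043]);B=np.array([.528,.1016,.043])
print([np.round(wproj(w,p),1).tolist() for p in (A,B,(A+B)/2)])
E
```

```text
clock 3.25
joints [0.0616, 0.5002, -0.718, 1.6219, 0.352, 1.1535, -0.9306]
eef_pos [0.5439, 0.1982, 0.2311]
ee_rot [[0.1891, 0.9819, -0.0005], [0.9819, -0.1891, 0.0001], [0.0, -0.0005, -1.0]]
finger_gap 0.0598
[[318.0, 72.3], [322.9, 303.4], [320.6, 195.0]]
```

View pics/w1.png

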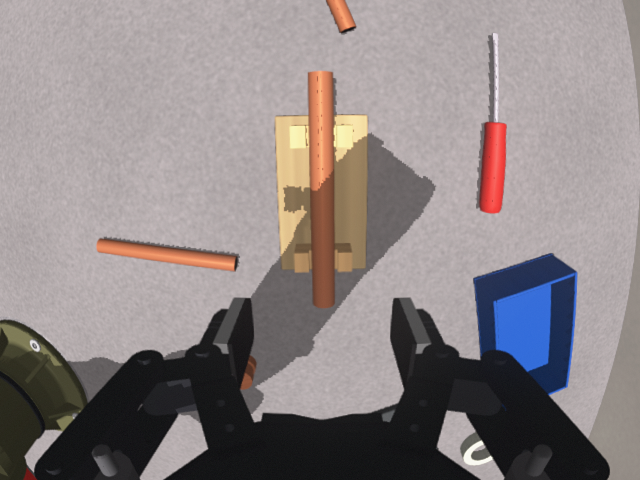

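The wrist view shows the tube running from (321,72) to (324,306), lined up with the jaws, and it agrees with my prediction. I'll refine the tube pose from it.

```bash
python3 - <<'E'
from h import *
w=eyes.camera("wrist");s=manip.sense()
h=cv2.cvtColor(w["color"],cv2.COLOR_RGB2HSV);m=cv2.inRange(h,(3,90,40),(14,255,255));m[:60]=0;m[320:]=0;m[:,:295]=0;m[:,350:]=0
c=max(cv2.findContours(m,0,1)[0],key=cv2.contourArea);b=cv2.boxPoints(cv2.minAreaRect(c));print(b.tolist())
b=b[np.argsort(b[:,1])];A=plane(*wray(w,*b[:2].mean(0)),.043);B=plane(*wray(w,*b[2:].mean(0)),.043)
M=(A+B)/2;print(A,B,M,np.linalg.norm(A-B),np.degrees(np.arctan2(*(A-B)[:2])))
R=np.array(s["ee_rot"]);print(np.round(R.T@(np.r_[M[:2],.026]-s["eef_pos"])/.2,4),s["clock"])
E
```

```text
[[306.32489013671875, 71.11808013916016], [332.3187255859375, 70.71817779541016], [335.95196533203125, 306.8776550292969], [309.9581298828125, 307.2775573730469]]
[0.56747597 0.32035531 0.043     ] [0.52678088 0.09753213 0.043     ] [0.54712842 0.20894372 0.043     ] 0.22650885107127164 10.350087990272927
[0.0554 0.0055 1.0259] 3.35
```

Request:
{"method": "play_rows", "body": {"increments": [[[0.055, 0.004, 0.17], -0.008], [[0, 0, 0.2], 0], [[0, 0, 0.2], 0], [[0, 0, 0.2], 0], [[0, 0, 0.15], 0], [[0, 0, 0.1], 0], [[0, 0, 0], 0]]}}

```text
clock: 4.05
eef_pos: [0.5452, 0.2082, 0.0246]
ee_rot: [[0.181, 0.983, -0.004], [0.983, -0.181, -0.002], [-0.003, -0.004, -1.0]]
ft_force: [1.0, -0.4, 0.7]
finger_gap: 0.0598
```

Request:
{"method": "play_rows", "body": {"increments": [[[0, 0, 0], 0], [[0, 0, 0], 0], [[0, 0, 0], 0], [[0, 0, 0], 0], [[0, 0, 0], 0], [[0, 0, 0], 0]], "jaw": 0, "squeeze": 40}}

```text
clock: 4.65
eef_pos: [0.5476, 0.2096, 0.0288]
ee_rot: [[0.179, 0.984, 0.002], [0.984, -0.179, 0.001], [0.001, 0.002, -1.0]]
ft_force: [-0.5, -0.0, 6.9]
finger_gap: 0.0206
```

Request:
{"method": "play_rows", "body": {"increments": [[[0, 0, -0.1], 0], [[0, 0, -0.15], 0], [[0, 0, -0.2], 0], [[0, 0, -0.2], 0], [[0, 0, -0.05], 0], [[0, 0, 0], 0]]}}

```text
clock: 5.25
eef_pos: [0.5477, 0.2094, 0.1693]
ee_rot: [[0.179, 0.984, 0.004], [0.984, -0.179, 0.001], [0.002, 0.004, -1.0]]
ft_force: [-1.2, -0.5, -1.6]
finger_gap: 0.0201
```

```bash
python3 - <<'E'
from h import *
s=manip.sense()
for k in("clock","joints","eef_pos","ee_rot","finger_gap","ft_force","moment"): print(k,np.round(s[k],4).tolist())
w=eyes.camera("wrist");cv2.imwrite("pics/w2.png",w["color"][:,:,::-1])
E
```

```text
clock 5.25
joints [0.0234, 0.5665, -0.6918, 1.6953, 0.4132, 1.0265, -0.9886]
eef_pos [0.5477, 0.2094, 0.1693]
ee_rot [[0.1792, 0.9838, 0.0039], [0.9838, -0.1792, 0.0011], [0.0017, 0.0036, -1.0]]
finger_gap 0.0201
ft_force [-1.2306, -0.4576, -1.6495]
moment [0.0074, 0.034, 0.05]
```

View pics/w2.png

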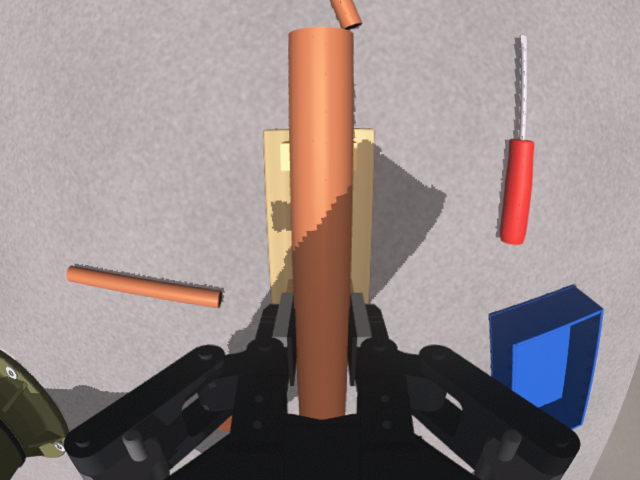

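The tube is held centred, occupying columns 290–352. I'll carry it past the fixture so the wrist camera can look back at it.

Request:
{"method": "play_rows", "body": {"increments": [[[0, 0, -0.05], -0.086], [[0, 0, 0], -0.086], [[0, 0, 0], -0.086], [[-0.15, 0, 0], 0], [[-0.22, -0.02, 0], 0], [[-0.22, -0.02, 0], 0], [[-0.22, -0.02, 0], 0], [[-0.22, -0.02, 0], 0], [[-0.22, -0.02, 0], 0], [[-0.22, -0.02, 0], 0], [[-0.22, -0.02, 0], 0], [[-0.22, -0.02, 0], 0]]}}

```text
clock: 6.5
eef_pos: [0.6, -0.1724, 0.1749]
ee_rot: [[-0.224, 0.975, -0.003], [0.975, 0.224, 0.001], [0.001, -0.003, -1.0]]
ft_force: [-0.1, 0.1, -0.7]
finger_gap: 0.0206
```

Request:
{"method": "play_rows", "body": {"increments": [[[-0.22, -0.03, 0], 0], [[-0.22, -0.03, 0], 0], [[-0.22, -0.03, 0], 0], [[-0.2, -0.03, 0], 0], [[0, 0, 0], 0], [[0, 0, 0], 0]]}}

```text
clock: 7.1
eef_pos: [0.6149, -0.3443, 0.1742]
ee_rot: [[-0.222, 0.975, -0.004], [0.975, 0.222, 0.002], [0.003, -0.003, -1.0]]
ft_force: [0.4, 1.1, -0.9]
finger_gap: 0.0206
```

```bash
python3 - <<'E'
from h import *
s=manip.sense()
for k in("clock","joints","eef_pos","ee_rot","finger_gap","ft_force","moment"): print(k,np.round(s[k],4).tolist())
w=eyes.camera("wrist");cv2.imwrite("pics/w3.png",w["color"][:,:,::-1])
E
```

```text
clock 7.1
joints [0.8647, 0.7696, -0.7906, 1.3311, 0.5442, 1.2646, 0.2776]
eef_pos [0.6149, -0.3443, 0.1742]
ee_rot [[-0.2215, 0.9751, -0.0036], [0.9752, 0.2215, 0.002], [0.0027, -0.0031, -1.0]]
finger_gap 0.0206
ft_force [0.432, 1.102, -0.9106]
moment [0.0656, 0.0758, 0.0103]
```

View pics/w3.png

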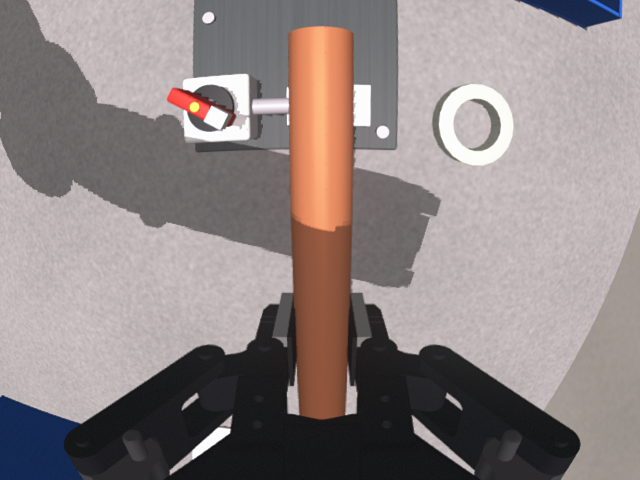

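The wrist view shows the plate's -y corners at (196,150) and (397,149), the right plate edge running up to (397,0), the pin at (194,107), the wing's white end at about (217,116) and the -y jaw block at (361,105). The tube hides the slot itself.

```bash
python3 - <<'E'
from h import *
w=eyes.camera("wrist")
im=w["color"]
a=cv2.resize(im[0:170,160:420,::-1],None,fx=3,fy=3,interpolation=cv2.INTER_CUBIC);cv2.imwrite("pics/w3z.png",a)
for p,z in [((196,150),.012),((397,149),.012),((397,10),.012),((194,107),.093),((370,126),.044),((370,85),.044)]:
    print(p,np.round(plane(*wray(w,*p),z),4))
# tube centre line in wrist image, expressed
s=manip.sense();print(s["eef_pos"])
for p in [(321,34),(321.5,200)]: print(plane(*wray(w,*p),s["eef_pos"][2]+.016))
E
```

```text
(196, 150) [ 0.4995 -0.3093  0.012 ]
(397, 149) [ 0.6647 -0.2724  0.012 ]
(397, 10) [ 0.6373 -0.1567  0.012 ]
(194, 107) [ 0.5195 -0.2709  0.093 ]
(370, 126) [ 0.634 -0.26   0.044]
(370, 85) [ 0.6269 -0.2303  0.044 ]
[ 0.61594407 -0.34166987  0.17567943]
[ 0.59204922 -0.23501292  0.19167943]
[ 0.60507423 -0.29094549  0.19167943]
```

View pics/w3z.png

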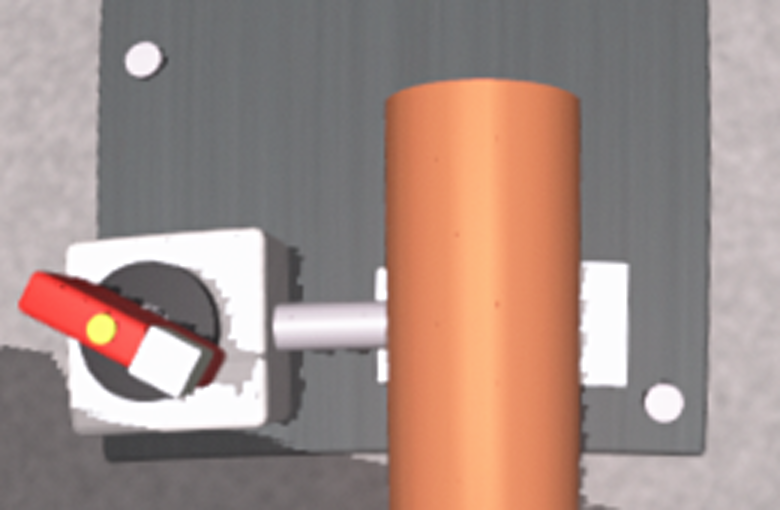

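Request:
{"method": "play_rows", "body": {"increments": [[[0.2, 0, 0], 0], [[0.2, 0, 0], 0], [[0.2, 0.005, 0], 0], [[0.145, 0, 0], 0], [[0, 0, 0.15], 0], [[0, 0, 0.2], 0], [[0, 0, 0.15], 0], [[0, 0, 0], 0], [[0, 0, 0], 0]]}}

```text
clock: 8.1
eef_pos: [0.584, -0.1965, 0.0778]
ee_rot: [[-0.226, 0.974, -0.0], [0.974, 0.226, 0.001], [0.001, -0.0, -1.0]]
ft_force: [0.0, 0.8, 0.5]
finger_gap: 0.0203
```

```bash
python3 - <<'E'
from h import *
s=manip.sense()
for k in("clock","joints","eef_pos","ee_rot","finger_gap","ft_force","moment"): print(k,np.round(s[k],4).tolist())
w=eyes.camera("wrist");cv2.imwrite("pics/w4.png",w["color"][:,:,::-1])
c=eyes.camera("scene");cv2.imwrite("pics/s4.png",cv2.resize(c["color"][170:300,140:300,::-1],None,fx=4.5,fy=4.5,interpolation=cv2.INTER_CUBIC))
E
```

```text
clock 8.1
joints [0.7237, 0.7404, -0.7523, 1.7085, 0.606, 0.941, -0.0409]
eef_pos [0.584, -0.1965, 0.0778]
ee_rot [[-0.2258, 0.9742, -0.0004], [0.9742, 0.2258, 0.0008], [0.0009, -0.0002, -1.0]]
finger_gap 0.0203
ft_force [0.0449, 0.7782, 0.4826]
moment [-0.0028, -0.0495, 0.0244]
```

View pics/w4.png

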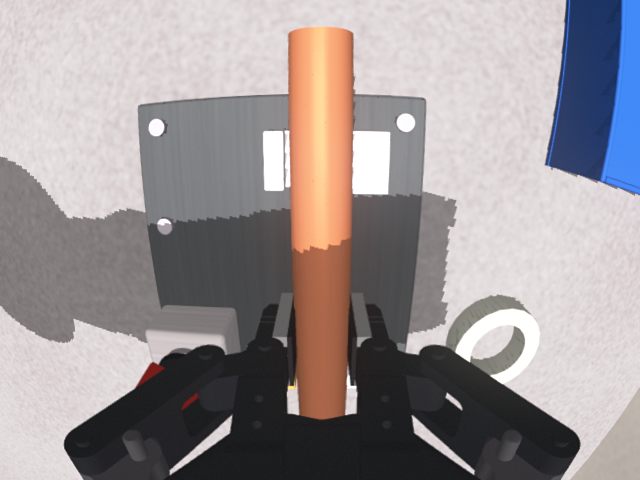

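View pics/s4.png

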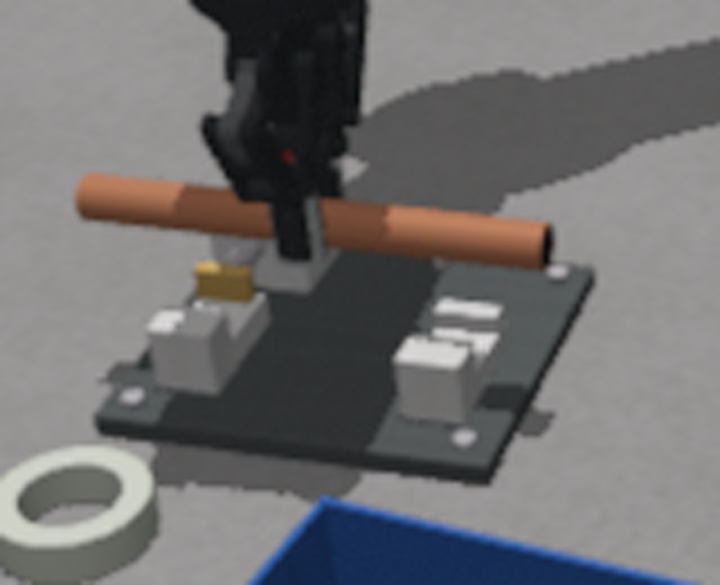

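The wrist view shows the lip's inner edge at column 284 (row 160), the jaw's back edge at column 389, and plate corners at (140,105) and (425,98). The tube edges are at 290–352. From these I'll check the lateral alignment.

```bash
python3 - <<'E'
from h import *
w=eyes.camera("wrist");s=manip.sense();im=w["color"]
cv2.imwrite("pics/w4z.png",cv2.resize(im[85:205,240:440,::-1],None,fx=4,fy=4,interpolation=cv2.INTER_CUBIC))
th=np.radians(12.9);ex=np.array([np.cos(th),np.sin(th)])
t=np.array(s["eef_pos"])
def X(p,z): return ex@(plane(*wray(w,*p),z)[:2]-t[:2])*1e3
print("lip face rel tcp",X((284.5,145),.038),X((284.5,175),.038),"expect -18 for seat")
print("jaw back",X((389,145),.044),X((389,180),.044))
print("corners",X((140,105),.012),X((425,98),.012))
for r in(60,120,200):
    row=im[r].astype(int);red=np.where((row[:,0]-row[:,2]>50))[0];red=red[(red>280)&(red<365)]
    c=(red[0]+red[-1])/2;print("tube",r,red[0],red[-1],X((c,r),t[2]+.0155))
E
```

```text
lip face rel tcp -16.80406554652411 -17.052838507893046 expect -18 for seat
jaw back 33.84555449956953 34.449097658625085
corners -107.16553876714738 60.16050620237599
tube 60 289 352 0.8843542323917102
tube 120 289 352 0.9112184691638762
tube 200 290 351 0.9370968075389543
```

View pics/w4z.png

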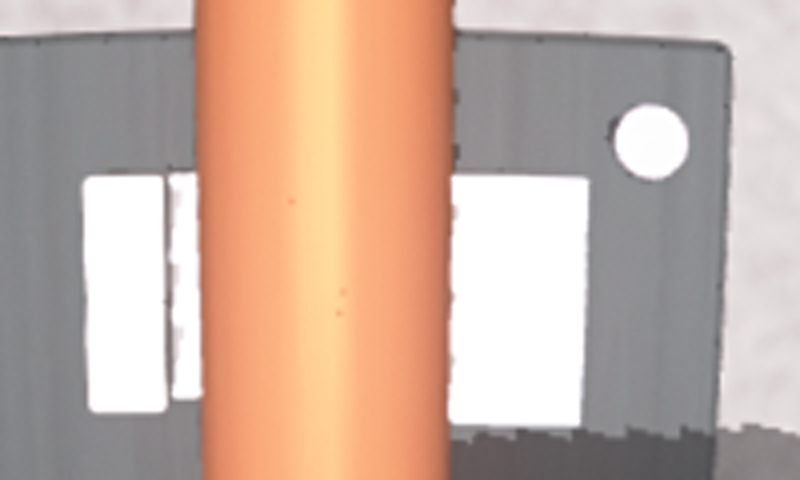

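Request:
{"method": "play_rows", "body": {"increments": [[[0, -0.008, 0], 0], [[0, 0, 0.1], 0], [[0, 0, 0.05], 0], [[0, 0, 0.03], 0], [[0, 0, 0], 0], [[0, 0, 0], 0]]}}

```text
clock: 8.85
eef_pos: [0.5826, -0.1982, 0.0417]
ee_rot: [[-0.224, 0.975, 0.0], [0.975, 0.224, 0.0], [-0.0, 0.0, -1.0]]
ft_force: [0.3, -0.2, -0.9]
finger_gap: 0.0209
```

Request:
{"method": "play_rows", "body": {"increments": [[[0, 0, 0.02], 0], [[0, 0, 0.02], 0], [[0, 0, 0], 0]]}}

```text
clock: 9.15
eef_pos: [0.582, -0.1983, 0.0328]
ee_rot: [[-0.224, 0.975, -0.001], [0.975, 0.224, 0.0], [0.0, -0.001, -1.0]]
ft_force: [0.6, -0.1, -1.4]
finger_gap: 0.0209
```

```bash
python3 - <<'E'
from h import *
s=manip.sense()
for k in("clock","eef_pos","ee_rot","finger_gap","ft_force","moment"): print(k,np.round(s[k],4).tolist())
c=eyes.camera("scene");cv2.imwrite("pics/s5.png",cv2.resize(c["color"][170:300,140:300,::-1],None,fx=4.5,fy=4.5,interpolation=cv2.INTER_CUBIC))
E
```

```text
clock 9.15
eef_pos [0.582, -0.1983, 0.0328]
ee_rot [[-0.2239, 0.9746, -0.0007], [0.9746, 0.2239, 0.0001], [0.0003, -0.0007, -1.0]]
finger_gap 0.0209
ft_force [0.5812, -0.11, -1.3582]
moment [0.0045, -0.0078, -0.0222]
```

View pics/s5.png

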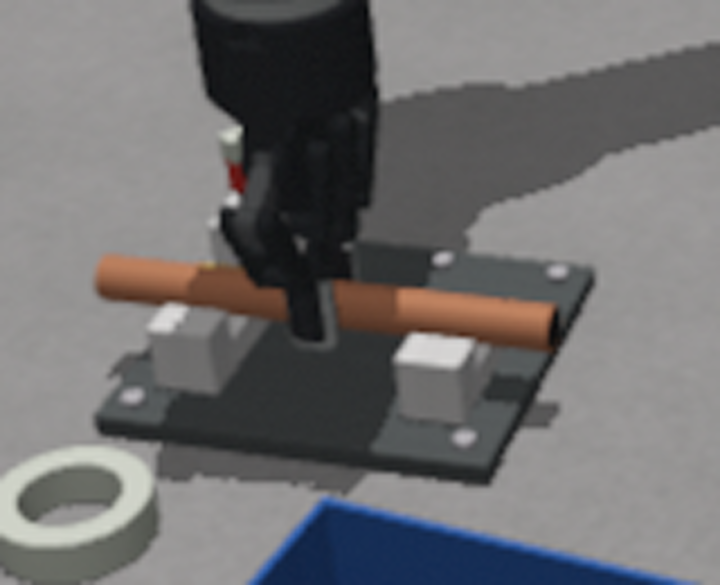

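The tube is between the jaws and the pad side with no contact force. I'll keep lowering gently.

Request:
{"method": "play_rows", "body": {"increments": [[[0, 0, 0.015], 0], [[0, 0, 0.015], 0], [[0, 0, 0], 0]]}}

```text
clock: 9.5
eef_pos: [0.582, -0.1982, 0.0268]
ee_rot: [[-0.224, 0.975, -0.001], [0.975, 0.224, 0.0], [0.0, -0.001, -1.0]]
ft_force: [-0.9, 0.7, -1.6]
finger_gap: 0.0205
```

Request:
{"method": "play_rows", "body": {"increments": [[[0, 0, 0.01], 0], [[0, 0, 0.01], 0], [[0, 0, 0], 0]]}}

```text
clock: 9.8
eef_pos: [0.5825, -0.1983, 0.0248]
ee_rot: [[-0.224, 0.975, 0.001], [0.975, 0.224, -0.001], [-0.001, 0.0, -1.0]]
ft_force: [-4.2, 0.7, 13.0]
finger_gap: 0.0204
```

Request:
{"method": "play_rows", "body": {"increments": [[[0, 0, 0], 0], [[0, 0, 0], 0], [[0, 0, 0], 0], [[0, 0, 0], 0]], "jaw": 0.55}}

```text
clock: 10.2
eef_pos: [0.5823, -0.1983, 0.023]
ee_rot: [[-0.224, 0.975, -0.0], [0.975, 0.224, 0.0], [0.0, -0.0, -1.0]]
ft_force: [0.7, -0.5, 0.2]
finger_gap: 0.047
```

```bash
python3 - <<'E'
from h import *
s=manip.sense()
for k in("clock","eef_pos","finger_gap","ft_force","moment"): print(k,np.round(s[k],4).tolist())
c=eyes.camera("scene");cv2.imwrite("pics/s6.png",cv2.resize(c["color"][170:300,140:300,::-1],None,fx=4.5,fy=4.5,interpolation=cv2.INTER_CUBIC))
w=eyes.camera("wrist");cv2.imwrite("pics/w6.png",w["color"][:,:,::-1])
E
```

```text
clock 10.2
eef_pos [0.5823, -0.1983, 0.023]
finger_gap 0.047
ft_force [0.7385, -0.5213, 0.1757]
moment [-0.0254, -0.0208, -0.017]
```

View pics/s6.png

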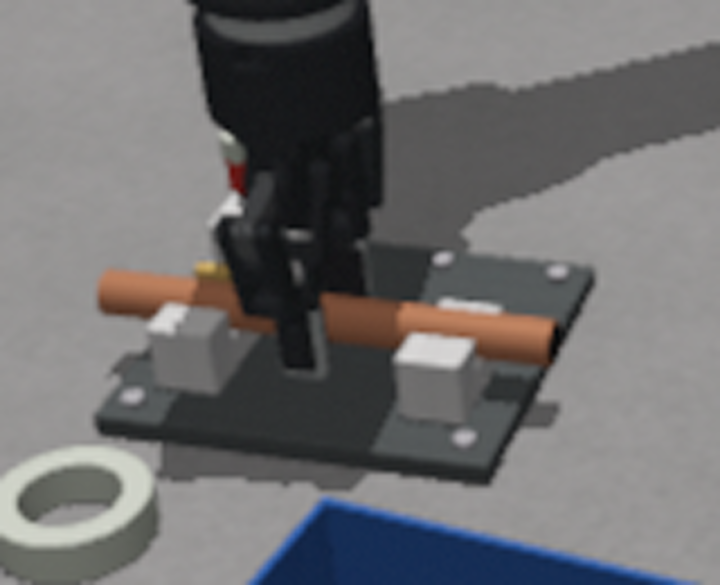

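View pics/w6.png

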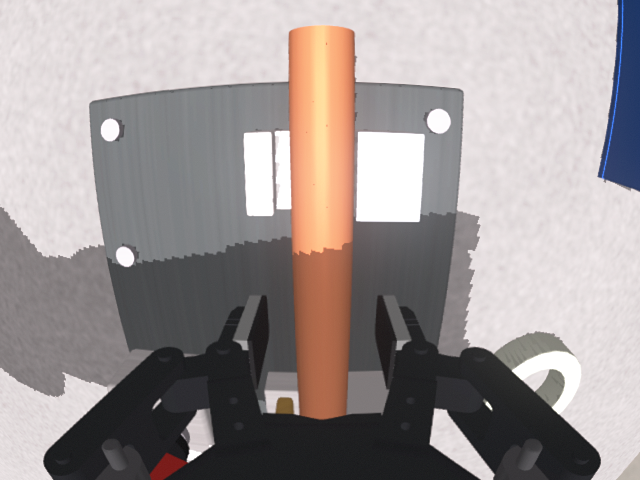

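Released: the tube lies in both saddles and clear of the fingers (tube edges at 290–354, fingers at about 262 and 380). I'll nudge it lightly against the fixed jaws with the -x finger.

Request:
{"method": "play_rows", "body": {"increments": [[[0, 0.03, 0], 0], [[0, 0.025, 0], 0], [[0, 0.01, 0], 0], [[0, 0, 0], 0]]}}

```text
clock: 10.7
eef_pos: [0.5952, -0.1951, 0.0231]
ee_rot: [[-0.224, 0.975, -0.0], [0.975, 0.224, 0.0], [0.0, -0.0, -1.0]]
ft_force: [-0.7, -0.3, 0.4]
finger_gap: 0.0471
```

Request:
{"method": "play_rows", "body": {"increments": [[[0, 0.005, 0], 0], [[0, 0.005, 0], 0], [[0, 0, 0], 0]]}}

```text
clock: 11.0
eef_pos: [0.5953, -0.1951, 0.023]
ee_rot: [[-0.224, 0.975, -0.003], [0.975, 0.224, -0.0], [0.0, -0.003, -1.0]]
ft_force: [-4.9, -0.1, 2.5]
finger_gap: 0.0471
```

Request:
{"method": "play_rows", "body": {"increments": [[[0, -0.04, 0], 0], [[0, -0.03, 0], 0], [[0, 0, -0.1], 0], [[0, 0, -0.2], 0], [[0, 0, -0.2], 0], [[0, 0, -0.2], 0], [[-0.1, 0, -0.1], 0], [[-0.2, 0, 0], 0], [[-0.2, 0, 0], 0], [[-0.2, 0, 0], 0], [[0, 0, 0], 0], [[0, 0, 0], 0]]}}

```text
clock: 12.2
eef_pos: [0.6142, -0.3356, 0.1826]
ee_rot: [[-0.222, 0.975, 0.0], [0.975, 0.222, 0.001], [0.001, 0.0, -1.0]]
ft_force: [0.1, 0.8, 0.6]
finger_gap: 0.047
```

```bash
python3 - <<'E'
from h import *
s=manip.sense()
for k in("clock","joints","eef_pos","ee_rot","finger_gap","ft_force","moment"): print(k,np.round(s[k],4).tolist())
w=eyes.camera("wrist");cv2.imwrite("pics/w7.png",w["color"][:,:,::-1])
E
```

```text
clock 12.2
joints [0.8617, 0.7543, -0.7976, 1.34, 0.5387, 1.2673, 0.2668]
eef_pos [0.6142, -0.3356, 0.1826]
ee_rot [[-0.2216, 0.9751, 0.0], [0.9751, 0.2216, 0.0006], [0.0006, 0.0001, -1.0]]
finger_gap 0.047
ft_force [0.1363, 0.8325, 0.5529]
moment [0.033, -0.0323, 0.0229]
```

View pics/w7.png

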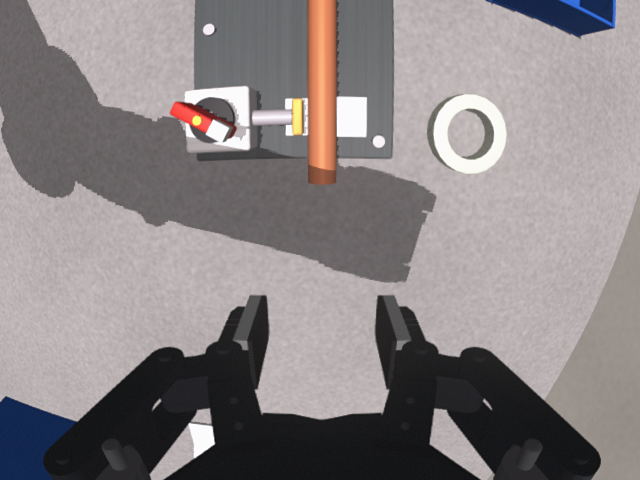

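The tube now lies against the jaw (columns 308–337), with the pad at 293–304 leaving only a small gap. The pin is at (196,121), the wing's red end at (176,108) and its white end at (217,131). I'll measure the wing's centre and angle from these.

```bash
python3 - <<'E'
from h import *
w=eyes.camera("wrist");im=w["color"];s=manip.sense()
cv2.imwrite("pics/w7z.png",cv2.resize(im[80:165,160:270,::-1],None,fx=7,fy=7,interpolation=cv2.INTER_CUBIC))
E
```

```text
(no output)
```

View pics/w7z.png

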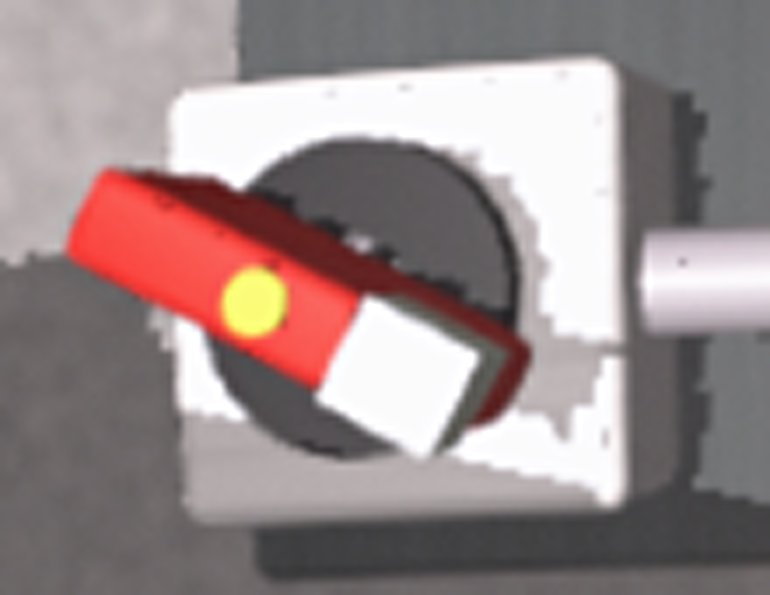

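```bash
python3 - <<'E'
from h import *
w=eyes.camera("wrist");s=manip.sense()
u=lambda p:((p[0]+.5)/7-.5+160,(p[1]+.5)/7-.5+80)
A=plane(*wray(w,*u((90,210))),.092);P=plane(*wray(w,*u((254,300))),.0935);B=plane(*wray(w,*u((454,402))),.092)
print(A,P,B,(A+B)/2,np.linalg.norm(A-B),np.degrees([np.arctan2(*(B-A)[1::-1]),np.arctan2(*(P-A)[1::-1]),np.arctan2(*(B-P)[1::-1])]))
R=np.array(s["ee_rot"]);print(R.T@(np.array([.519,-.271,.17])-s["eef_pos"])/.2,s["eef_pos"],s["clock"])
E
```

```text
[ 0.50091429 -0.26578412  0.092     ] [ 0.51945146 -0.27154475  0.0935    ] [ 0.53986064 -0.27767623  0.092     ] [ 0.52038747 -0.27173017  0.092     ] 0.040721488651536436 [-16.97983484 -17.26320255 -16.72171441]
[ 0.40930517 -0.39675139  0.06795353] [ 0.61478917 -0.33282202  0.18359688] 12.35
```

Request:
{"method": "play_rows", "body": {"increments": [[[0.1, -0.1, 0], 0], [[0.15, -0.15, 0], 0], [[0.16, -0.145, 0], 0], [[0, 0, 0], -0.084], [[0, 0, 0], -0.084], [[0, 0, 0], -0.084], [[0, 0, 0], -0.084], [[0, 0, 0], -0.084], [[0, 0, 0], -0.083], [[0, 0, 0], -0.083], [[0, 0, 0], -0.083], [[0, 0, 0], 0]], "jaw": 0.55}}

```text
clock: 13.55
eef_pos: [0.5193, -0.2712, 0.1835]
ee_rot: [[-0.958, 0.286, 0.0], [0.286, 0.958, 0.0], [-0.0, 0.0, -1.0]]
ft_force: [-0.2, 0.0, 0.0]
finger_gap: 0.0469
```

```bash
python3 - <<'E'
from h import *
s=manip.sense()
for k in("clock","joints","eef_pos","ee_rot","finger_gap","ft_force","moment"): print(k,np.round(s[k],4).tolist())
R=np.array(s["ee_rot"]);print(np.degrees(np.arctan2(R[1,0],R[0,0])),R.T@(np.array([.5195,-.2712,.066])-s["eef_pos"])/.2)
E
```

```text
clock 13.55
joints [1.0808, 0.6976, -1.1311, 1.6717, 0.6691, 1.2138, 1.0715]
eef_pos [0.5193, -0.2712, 0.1835]
ee_rot [[-0.9582, 0.2862, 0.0002], [0.2862, 0.9582, 0.0001], [-0.0002, 0.0002, -1.0]]
finger_gap 0.0469
ft_force [-0.1823, 0.0403, 0.0124]
moment [-0.0026, -0.024, -0.0026]
163.3690753967488 [-1.02012790e-03  2.10705205e-04  5.87329429e-01]
```

Request:
{"method": "play_rows", "body": {"increments": [[[0, 0, 0.15], 0], [[0, 0, 0.2], 0], [[0, 0, 0.15], 0], [[0, 0, 0.087], 0], [[0, 0, 0], 0]]}}

```text
clock: 14.05
eef_pos: [0.5182, -0.2716, 0.0642]
ee_rot: [[-0.957, 0.291, -0.003], [0.291, 0.957, 0.001], [0.003, 0.0, -1.0]]
ft_force: [0.7, 0.8, -0.2]
finger_gap: 0.047
```

Request:
{"method": "play_rows", "body": {"increments": [[[0, 0, 0], 0], [[0, 0, 0], 0], [[0, 0, 0], 0], [[0, 0, 0], 0], [[0, 0, 0], 0], [[0, 0, 0], 0]], "jaw": 0, "squeeze": 60}}

```text
clock: 14.65
eef_pos: [0.5202, -0.273, 0.0677]
ee_rot: [[-0.957, 0.291, 0.002], [0.291, 0.957, -0.002], [-0.003, -0.001, -1.0]]
ft_force: [-1.2, -1.1, 6.6]
finger_gap: 0.0087
```

```bash
cat > m.py <<'E'
from h import *
s=manip.sense();R=np.array(s["ee_rot"]);F=np.array(s["ft_force"]);M=np.array(s["moment"])
r=np.array([.5195,-.2712,.08])-s["eef_pos"]
print("t",round(s["clock"],2),"a",round(np.degrees(np.arctan2(R[1,0],R[0,0])),2),"q",np.round(s["joints"],2).tolist(),"pos",np.round(s["eef_pos"],4),"gap",round(s["finger_gap"],4),"F",np.round(F,1),"M",np.round(M,3),"axis Mz",round(M[2]-(r[0]*F[1]-r[1]*F[0]),3))
E
python3 m.py
```

```text
t 14.65 a 163.09 q [1.02, 0.82, -1.02, 1.8, 0.82, 1.02, 0.94] pos [ 0.5202 -0.273   0.0677] gap 0.0087 F [-1.2 -1.1  6.6] M [-0.243  0.18   0.023] axis Mz 0.02
```

Request:
{"method": "play_rows", "body": {"increments": [[[0, 0, 0], 0.05], [[0, 0, 0], 0.09], [[0, 0, 0], 0.09], [[0, 0, 0], 0.09], [[0, 0, 0], 0.09], [[0, 0, 0], 0.09], [[0, 0, 0], 0.09], [[0, 0, 0], 0.09], [[0, 0, 0], 0.09], [[0, 0, 0], 0.09], [[0, 0, 0], 0.09]]}}

```text
clock: 15.75
eef_pos: [0.5178, -0.2746, 0.0676]
ee_rot: [[0.222, 0.975, -0.002], [0.975, -0.222, -0.004], [-0.004, -0.001, -1.0]]
ft_force: [-7.4, -3.3, 8.9]
finger_gap: 0.0087
```

```bash
python3 m.py
```

```text
t 15.75 a 77.19 q [0.83, 0.69, -0.63, 1.8, 0.54, 0.83, -0.29] pos [ 0.5178 -0.2746  0.0676] gap 0.0087 F [-7.4 -3.3  8.9] M [-0.861  1.734  0.076] axis Mz 0.056
```

Request:
{"method": "play_rows", "body": {"increments": [[[0, 0, 0], 0.04], [[0, 0, 0], 0.04], [[0, 0, 0], 0]]}}

```text
clock: 16.05
eef_pos: [0.5175, -0.2745, 0.0676]
ee_rot: [[0.339, 0.941, -0.002], [0.941, -0.339, -0.004], [-0.005, -0.001, -1.0]]
ft_force: [-7.1, -4.1, 10.2]
finger_gap: 0.0089
```

```bash
python3 m.py
```

```text
t 16.05 a 70.21 q [0.81, 0.68, -0.6, 1.8, 0.51, 0.82, -0.39] pos [ 0.5175 -0.2745  0.0676] gap 0.0089 F [-7.1 -4.1 10.2] M [-0.877  1.716  0.056] axis Mz 0.04
```

Request:
{"method": "play_rows", "body": {"increments": [[[-0.015, -0.005, 0], 0], [[0, 0, 0], 0.06], [[0, 0, 0], 0.06], [[0, 0, 0], 0.06]]}}

```text
clock: 16.45
eef_pos: [0.5169, -0.2745, 0.0676]
ee_rot: [[0.588, 0.809, -0.0], [0.809, -0.588, -0.0], [-0.0, 0.0, -1.0]]
ft_force: [-5.8, 1.2, 9.4]
finger_gap: 0.0089
```

```bash
python3 m.py
```

```text
t 16.45 a 54.02 q [0.77, 0.66, -0.52, 1.81, 0.45, 0.79, -0.61] pos [ 0.5169 -0.2745  0.0676] gap 0.0089 F [-5.8  1.2  9.4] M [0.424 1.206 0.105] axis Mz 0.083
```

Request:
{"method": "play_rows", "body": {"increments": [[[0, 0, 0], 0.05], [[0, 0, 0], 0.05]]}}

```text
clock: 16.65
eef_pos: [0.5166, -0.2742, 0.0676]
ee_rot: [[0.706, 0.708, -0.001], [0.708, -0.706, -0.0], [-0.001, -0.0, -1.0]]
ft_force: [-7.0, 3.3, 10.5]
finger_gap: 0.0089
```

```bash
python3 m.py
```

```text
t 16.65 a 45.07 q [0.75, 0.65, -0.48, 1.81, 0.41, 0.78, -0.73] pos [ 0.5166 -0.2742  0.0676] gap 0.0089 F [-7.   3.3 10.5] M [0.558 1.441 0.098] axis Mz 0.067
```

Request:
{"method": "play_rows", "body": {"increments": [[[-0.002, -0.009, 0], 0.045], [[0, 0, 0], 0.045]]}}

```text
clock: 16.85
eef_pos: [0.5163, -0.2739, 0.0677]
ee_rot: [[0.799, 0.602, 0.002], [0.602, -0.799, -0.001], [0.001, 0.002, -1.0]]
ft_force: [-3.9, 0.1, 6.6]
finger_gap: 0.0089
```

```bash
python3 m.py
```

```text
t 16.85 a 36.98 q [0.72, 0.64, -0.44, 1.81, 0.38, 0.77, -0.84] pos [ 0.5163 -0.2739  0.0677] gap 0.0089 F [-3.9  0.1  6.6] M [0.061 0.539 0.053] axis Mz 0.042
```

Request:
{"method": "play_rows", "body": {"increments": [[[0, 0, 0], 0.045], [[0, 0, 0], 0.045]]}}

```text
clock: 17.05
eef_pos: [0.5161, -0.2737, 0.0677]
ee_rot: [[0.876, 0.483, 0.001], [0.483, -0.876, -0.001], [0.001, 0.001, -1.0]]
ft_force: [-3.0, 0.9, 6.7]
finger_gap: 0.0086
```

```bash
python3 m.py
```

```text
t 17.05 a 28.89 q [0.7, 0.64, -0.4, 1.81, 0.34, 0.76, -0.95] pos [ 0.5161 -0.2737  0.0677] gap 0.0086 F [-3.   0.9  6.7] M [0.179 0.722 0.072] axis Mz 0.061
```

Still running freely. I'll continue in 8° steps and read the moment after each one.

Request:
{"method": "play_rows", "body": {"increments": [[[0, 0, 0], 0.045], [[0, 0, 0], 0.045]]}}

```text
clock: 17.25
eef_pos: [0.516, -0.2734, 0.0676]
ee_rot: [[0.935, 0.355, 0.001], [0.355, -0.935, -0.0], [0.001, 0.001, -1.0]]
ft_force: [-3.5, 1.5, 7.7]
finger_gap: 0.0093
```

```bash
python3 m.py
```

```text
t 17.25 a 20.79 q [0.67, 0.63, -0.36, 1.81, 0.31, 0.75, -1.06] pos [ 0.516  -0.2734  0.0676] gap 0.0093 F [-3.5  1.5  7.7] M [0.329 0.856 0.082] axis Mz 0.069
```

Request:
{"method": "play_rows", "body": {"increments": [[[0, 0, 0], 0.045], [[0, 0, 0], 0.045]]}}

```text
clock: 17.45
eef_pos: [0.5159, -0.2732, 0.0676]
ee_rot: [[0.976, 0.22, 0.001], [0.22, -0.976, 0.0], [0.001, 0.0, -1.0]]
ft_force: [-3.1, 2.7, 7.9]
finger_gap: 0.0086
```

```bash
python3 m.py
```

```text
t 17.45 a 12.71 q [0.65, 0.63, -0.32, 1.81, 0.28, 0.74, -1.17] pos [ 0.5159 -0.2732  0.0676] gap 0.0086 F [-3.1  2.7  7.9] M [0.532 0.87  0.102] axis Mz 0.087
```

Request:
{"method": "play_rows", "body": {"increments": [[[0, 0, 0], 0.04], [[0, 0, 0], 0.04]]}}

```text
clock: 17.65
eef_pos: [0.5158, -0.2729, 0.0676]
ee_rot: [[0.995, 0.096, 0.001], [0.096, -0.995, 0.0], [0.001, -0.0, -1.0]]
ft_force: [-4.3, 2.1, 8.3]
finger_gap: 0.0089
```

```bash
python3 m.py
```

```text
t 17.65 a 5.53 q [0.62, 0.63, -0.28, 1.81, 0.24, 0.74, -1.26] pos [ 0.5158 -0.2729  0.0676] gap 0.0089 F [-4.3  2.1  8.3] M [0.612 0.896 0.051] axis Mz 0.036
```

Request:
{"method": "play_rows", "body": {"increments": [[[0, 0, 0], 0.04], [[0, 0, 0], 0.04]]}}

```text
clock: 17.85
eef_pos: [0.5158, -0.2726, 0.0676]
ee_rot: [[1.0, -0.029, 0.001], [-0.029, -1.0, 0.001], [0.001, -0.001, -1.0]]
ft_force: [-4.2, 2.9, 9.2]
finger_gap: 0.0087
```

```bash
python3 m.py
```

```text
t 17.85 a -1.66 q [0.6, 0.62, -0.25, 1.81, 0.21, 0.73, -1.36] pos [ 0.5158 -0.2726  0.0676] gap 0.0087 F [-4.2  2.9  9.2] M [0.712 0.944 0.084] axis Mz 0.067
```

Request:
{"method": "play_rows", "body": {"increments": [[[0, 0, 0], 0.04], [[0, 0, 0], 0.04]]}}

```text
clock: 18.05
eef_pos: [0.5158, -0.2724, 0.0676]
ee_rot: [[0.988, -0.154, 0.001], [-0.154, -0.988, 0.001], [0.0, -0.001, -1.0]]
ft_force: [-4.7, 4.1, 9.7]
finger_gap: 0.0087
```

```bash
python3 m.py
```

```text
t 18.05 a -8.85 q [0.58, 0.62, -0.21, 1.81, 0.18, 0.73, -1.46] pos [ 0.5158 -0.2724  0.0676] gap 0.0087 F [-4.7  4.1  9.7] M [0.931 0.922 0.053] axis Mz 0.032
```

Request:
{"method": "play_rows", "body": {"increments": [[[0, 0, 0], 0.04], [[0, 0, 0], 0.04]]}}

```text
clock: 18.25
eef_pos: [0.5159, -0.2721, 0.0676]
ee_rot: [[0.961, -0.276, 0.001], [-0.276, -0.961, 0.001], [0.0, -0.002, -1.0]]
ft_force: [-4.6, 4.3, 9.9]
finger_gap: 0.009
```

```bash
python3 m.py
```

```text
t 18.25 a -16.03 q [0.56, 0.62, -0.17, 1.81, 0.15, 0.72, -1.55] pos [ 0.5159 -0.2721  0.0676] gap 0.009 F [-4.6  4.3  9.9] M [1.025 0.959 0.134] axis Mz 0.114
```

Request:
{"method": "play_rows", "body": {"increments": [[[0, 0, 0], 0.035], [[0, 0, 0], 0.035]]}}

```text
clock: 18.45
eef_pos: [0.5159, -0.2719, 0.0676]
ee_rot: [[0.925, -0.38, 0.001], [-0.38, -0.925, 0.002], [-0.0, -0.002, -1.0]]
ft_force: [-3.9, 5.6, 10.1]
finger_gap: 0.0089
```

```bash
python3 m.py
```

```text
t 18.45 a -22.3 q [0.53, 0.62, -0.14, 1.81, 0.12, 0.72, -1.63] pos [ 0.5159 -0.2719  0.0676] gap 0.0089 F [-3.9  5.6 10.1] M [1.137 0.871 0.162] axis Mz 0.139
```

Request:
{"method": "play_rows", "body": {"increments": [[[0, 0, 0], 0.035], [[0, 0, 0], 0.035]]}}

```text
clock: 18.65
eef_pos: [0.516, -0.2717, 0.0676]
ee_rot: [[0.878, -0.479, 0.001], [-0.479, -0.878, 0.002], [-0.0, -0.002, -1.0]]
ft_force: [-2.9, 6.3, 9.9]
finger_gap: 0.009
```

```bash
python3 m.py
```

```text
t 18.65 a -28.59 q [0.51, 0.62, -0.11, 1.81, 0.09, 0.72, -1.72] pos [ 0.516  -0.2717  0.0676] gap 0.009 F [-2.9  6.3  9.9] M [1.164 0.906 0.049] axis Mz 0.026
```

Request:
{"method": "play_rows", "body": {"increments": [[[0, 0, 0], 0.035], [[0, 0, 0], 0.035]]}}

```text
clock: 18.85
eef_pos: [0.5161, -0.2715, 0.0676]
ee_rot: [[0.82, -0.572, 0.001], [-0.572, -0.82, 0.002], [-0.001, -0.002, -1.0]]
ft_force: [-4.0, 6.0, 10.5]
finger_gap: 0.0093
```

```bash
python3 m.py
```

```text
t 18.85 a -34.88 q [0.49, 0.61, -0.08, 1.81, 0.07, 0.72, -1.8] pos [ 0.5161 -0.2715  0.0676] gap 0.0093 F [-4.   6.  10.5] M [1.279 0.862 0.055] axis Mz 0.033
```

Request:
{"method": "play_rows", "body": {"increments": [[[0, 0, 0], 0.035], [[0, 0, 0], 0.035]]}}

```text
clock: 19.05
eef_pos: [0.5162, -0.2713, 0.0676]
ee_rot: [[0.753, -0.658, 0.001], [-0.658, -0.753, 0.003], [-0.001, -0.003, -1.0]]
ft_force: [-2.5, 5.7, 10.0]
finger_gap: 0.009
```

```bash
python3 m.py; python3 - <<'E'
from h import *
w=eyes.camera("wrist");cv2.imwrite("pics/w8.png",w["color"][:,:,::-1])
E
python3 m.py
```

```text
t 19.05 a -41.17 q [0.47, 0.61, -0.05, 1.81, 0.04, 0.71, -1.88] pos [ 0.5162 -0.2713  0.0676] gap 0.009 F [-2.5  5.7 10. ] M [1.339 0.803 0.167] axis Mz 0.149
t 19.1 a -41.35 q [0.47, 0.61, -0.05, 1.81, 0.04, 0.71, -1.88] pos [ 0.5162 -0.2713  0.0676] gap 0.0087 F [-2.4  5.6 10.3] M [1.339 0.727 0.205] axis Mz 0.187
```

View pics/w8.png

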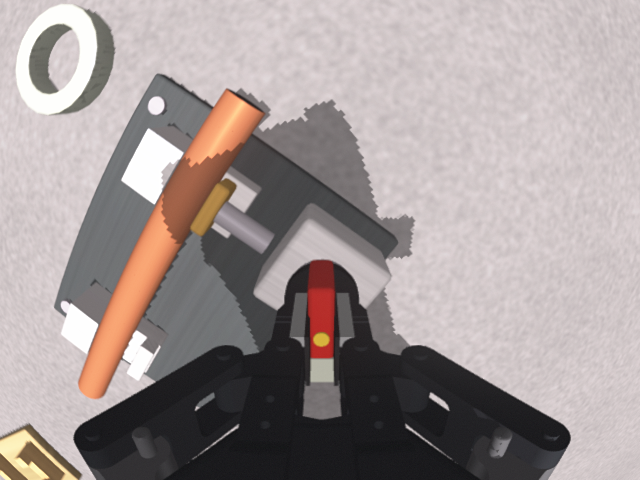

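The wrist view shows the pad (215,207) up against the tube, and the moment holds at about 0.19 with the arm still, so the screw is in the tightening ramp. I'll use finer steps with several readings each.

```bash
cat > m2.py <<'E'
from h import *
o=[];f=[]
for i in range(4):
    s=manip.sense();R=np.array(s["ee_rot"]);F=np.array(s["ft_force"]);M=np.array(s["moment"]);r=np.array([.5195,-.2712,.08])-s["eef_pos"]
    o.append(M[2]);f.append(M[2]-(r[0]*F[1]-r[1]*F[0]))
    if i<3: eyes.camera("wrist")
print("t",round(s["clock"],2),"a",round(np.degrees(np.arctan2(R[1,0],R[0,0])),2),"q7",round(s["joints"][6],2),"F",np.round(F,1),"Mz",np.round(o,3),"axis",np.round(f,3))
E
python3 m2.py
```

```text
t 19.25 a -41.03 q7 -1.88 F [-3.3  7.5 10.9] Mz [0.205 0.161 0.19  0.124] axis [0.187 0.143 0.168 0.1  ]
```

Request:
{"method": "play_rows", "body": {"increments": [[[0, 0, 0], 0.04]]}}

```text
clock: 19.35
eef_pos: [0.5163, -0.2712, 0.0676]
ee_rot: [[0.711, -0.703, 0.001], [-0.703, -0.711, 0.003], [-0.001, -0.003, -1.0]]
ft_force: [-2.1, 7.0, 10.0]
finger_gap: 0.0089
```

```bash
python3 m2.py
```

```text
t 19.5 a -44.64 q7 -1.93 F [-2.9  6.2  9.6] Mz [0.306 0.228 0.334 0.296] axis [0.284 0.209 0.315 0.276]
```

Request:
{"method": "play_rows", "body": {"increments": [[[0, 0, 0], 0.04]]}}

```text
clock: 19.6
eef_pos: [0.5164, -0.2711, 0.0676]
ee_rot: [[0.666, -0.746, 0.001], [-0.746, -0.666, 0.003], [-0.001, -0.003, -1.0]]
ft_force: [-2.9, 7.2, 10.4]
finger_gap: 0.0092
```

```bash
python3 m2.py
```

```text
t 19.75 a -48.23 q7 -1.97 F [-2.5  5.8 10.5] Mz [0.361 0.321 0.339 0.295] axis [0.34  0.302 0.32  0.277]
```

Request:
{"method": "play_rows", "body": {"increments": [[[0, 0, 0], 0.04], [[0, 0, 0], 0.04]]}}

```text
clock: 19.95
eef_pos: [0.5166, -0.271, 0.0676]
ee_rot: [[0.566, -0.824, 0.002], [-0.824, -0.566, 0.003], [-0.002, -0.003, -1.0]]
ft_force: [-2.4, 6.4, 10.2]
finger_gap: 0.0088
```

```bash
python3 m2.py
```

```text
t 20.1 a -55.42 q7 -2.07 F [-2.1  6.5 10.5] Mz [0.301 0.297 0.341 0.317] axis [0.283 0.28  0.321 0.299]
```

Request:
{"method": "play_rows", "body": {"increments": [[[0, 0, 0], 0.04]]}}

```text
clock: 20.2
eef_pos: [0.5167, -0.2709, 0.0676]
ee_rot: [[0.515, -0.857, 0.002], [-0.857, -0.515, 0.003], [-0.002, -0.003, -1.0]]
ft_force: [-1.8, 8.2, 10.3]
finger_gap: 0.0086
```

```bash
python3 m2.py
```

```text
t 20.35 a -59.02 q7 -2.12 F [-1.9  6.7  9.6] Mz [0.33  0.344 0.283 0.31 ] axis [0.308 0.328 0.265 0.292]
```

The torque is level at about 0.31–0.33 from -46° to -59°, so the clutch is slipping, by roughly 13° so far. One more small turn puts it mid-window.

Request:
{"method": "play_rows", "body": {"increments": [[[0, 0, 0], 0.04], [[0, 0, 0], 0.03], [[0, 0, 0], 0]]}}

```text
clock: 20.65
eef_pos: [0.5169, -0.2708, 0.0676]
ee_rot: [[0.417, -0.909, 0.002], [-0.909, -0.417, 0.003], [-0.002, -0.003, -1.0]]
ft_force: [-2.3, 6.3, 9.5]
finger_gap: 0.0086
```

```bash
python3 m2.py; python3 - <<'E'
from h import *
w=eyes.camera("wrist");cv2.imwrite("pics/w9.png",w["color"][:,:,::-1])
E
```

```text
t 20.8 a -65.28 q7 -2.2 F [-1.6  7.2 10.5] Mz [0.304 0.337 0.266 0.338] axis [0.289 0.319 0.249 0.32 ]
```

View pics/w9.png

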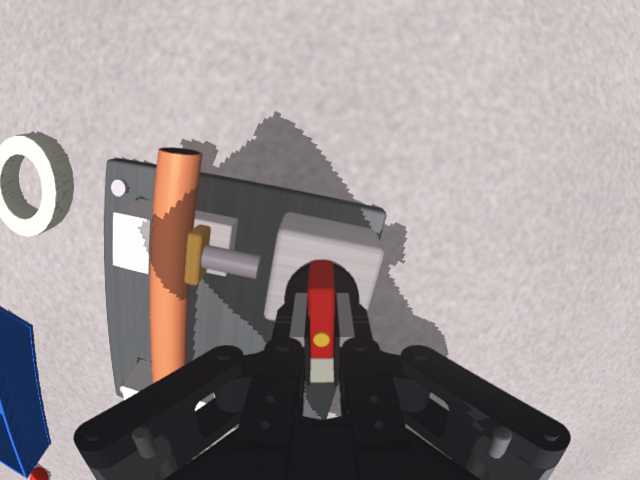

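The wing is still square in the jaws (columns 308–335) and the pad is pressing on the tube. Releasing and lifting straight up.

Request:
{"method": "play_rows", "body": {"increments": [[[0, 0, 0], 0], [[0, 0, 0], 0], [[0, 0, 0], 0], [[0, 0, 0], 0], [[0, 0, -0.1], 0], [[0, 0, -0.2], 0], [[0, 0, -0.2], 0], [[0, 0, -0.2], 0], [[-0.2, 0, -0.1], 0], [[-0.2, 0, 0], 0], [[0, 0, 0], 0], [[0, 0, 0], 0]], "jaw": 0.5}}

```text
clock: 22.05
eef_pos: [0.4825, -0.2005, 0.2263]
ee_rot: [[0.417, -0.909, 0.001], [-0.909, -0.417, -0.0], [0.0, -0.0, -1.0]]
ft_force: [-0.5, -0.4, 0.5]
finger_gap: 0.0426
```

```bash
python3 m.py; python3 - <<'E'
from h import *
w=eyes.camera("wrist");cv2.imwrite("pics/w10.png",w["color"][:,:,::-1])
c=eyes.camera("scene");cv2.imwrite("pics/s10.png",cv2.resize(c["color"][170:300,140:300,::-1],None,fx=4.5,fy=4.5,interpolation=cv2.INTER_CUBIC))
c=eyes.camera("top");cv2.imwrite("pics/t10.png",cv2.resize(c["color"][130:330,190:490,::-1],None,fx=2.6,fy=2.6,interpolation=cv2.INTER_CUBIC))
E
```

```text
t 22.05 a -65.38 q [0.28, 0.35, 0.1, 1.78, -0.04, 1.01, -2.32] pos [ 0.4825 -0.2005  0.2263] gap 0.0426 F [-0.5 -0.4  0.5] M [-0.048 -0.038  0.041] axis Mz 0.089
```

View pics/w10.png

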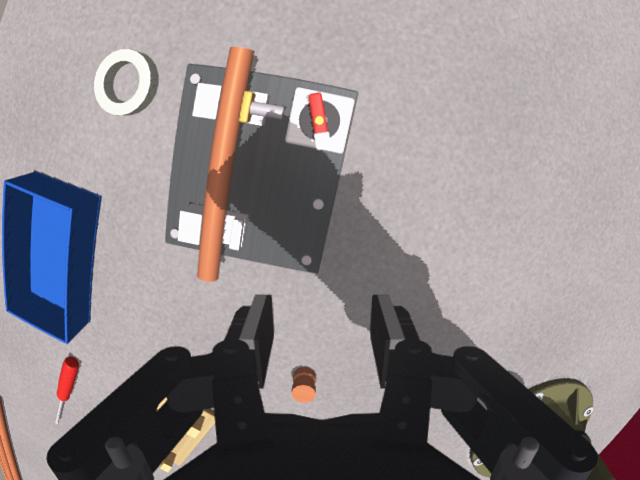

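View pics/s10.png

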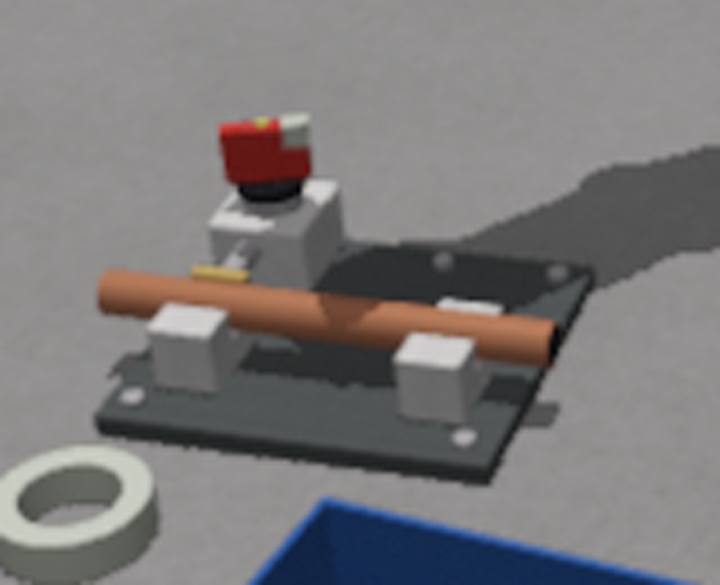

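View pics/t10.png

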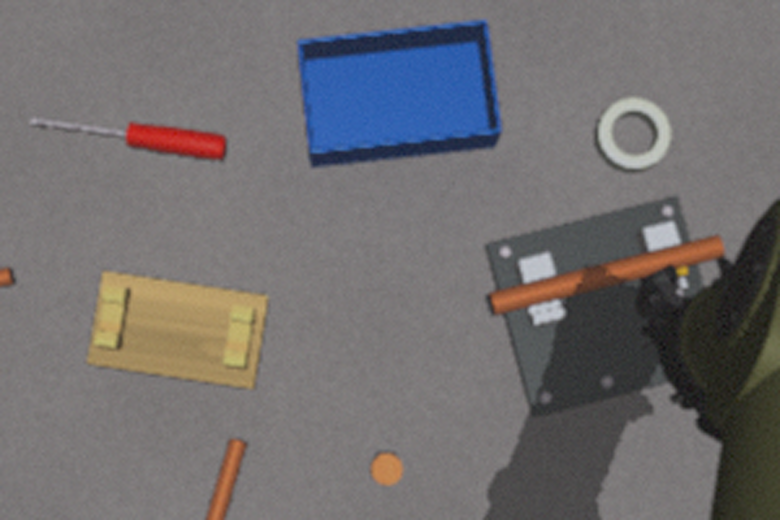

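The final views show the tube in both saddles against the jaws (wrist view ends at (241,48) and (208,279)), with the pad at (246,107) touching it. The wing is released and the other objects look unmoved. I'll run a numeric check.

```bash
python3 - <<'E'
from h import *
w=eyes.camera("wrist")
A=plane(*wray(w,241,51),.039);B=plane(*wray(w,208.5,277),.039);M=(A+B)/2
th=np.radians(12.87);ex=np.array([np.cos(th),np.sin(th)]);ey=np.array([-np.sin(th),np.cos(th)])
d=M[:2]-[.5845,-.1943];print("tube",M,"rel seat mm",1e3*ex@d,1e3*ey@d,"len",np.linalg.norm(A-B),"yaw err deg",np.degrees(np.arctan2(-(B-A)[0],(B-A)[1]))-12.87)
h=cv2.cvtColor(w["color"],cv2.COLOR_RGB2HSV)
r=plane(*wray(w,316,95),.092);p=plane(*wray(w,319.5,120),.0935);print("wing yaw",np.degrees(np.arctan2(*(p-r)[1::-1])),p)
a=cv2.imread("pics/top0.png");b=eyes.camera("top")["color"][:,:,::-1]
D=cv2.absdiff(a,b).max(2)
for n,(x0,y0,x1,y1) in dict(bin=(295,130,390,200),coupling=(325,298,352,325),spacer=(415,165,450,198),driver=(198,170,282,196)).items(): print(n,(D[y0:y1,x0:x1]>40).mean())
E
```

```text
tube [ 0.58355509 -0.19809996  0.039     ] rel seat mm -1.7675693108528414 -3.4940271628034583 len 0.21838551658156158 yaw err deg 0.2674549602111451
wing yaw 122.23957573177289 [ 0.51877764 -0.27455967  0.0935    ]
bin 0.0
coupling 0.0
spacer 0.0
driver 0.0
```

```bash
python3 -c "
from bench import order
print(order.sign_off())"
```

```text
the job is handed in; nothing more can be done
None
```

I laid the tube in both saddles, nudged it against the fixed jaws, and tightened the red thumbscrew in one grip until its clutch slipped. I then let go, backed off and handed the job in at about 22 s. No verdict was reported.

**Clutch:**
- The moment about the screw axis was mostly 0.03–0.10 N m while the screw ran free. After about 3.6 rad it rose and then stayed level at about 0.31–0.33 N m.
- I turned about 19° (0.33 rad) past the point where it levelled off, against an allowed slip of 0.1 to 0.785 rad. This figure comes from the torque readings; I did not read the yellow pin.
- The released wing sits about 7° back from where I stopped. I take this to be its spring unwinding, which does not undo the slip.

**Tube:**
- The last wrist-camera check put the tube 1.8 mm short of the fixed jaws and 3.5 mm off centre lengthwise, with 0.3° of yaw error.
- The same picture showed the screw axis about 3.4 mm from its earlier position, so that reading is probably biased. Corrected for that, the tube is about 0.3 mm from the jaws and roughly centred.
- The pictures show the pad against the tube; I could not measure its pressing force directly.

**Other things on the bench:** the bin, coupling, spacer and driver show no change between the first and last top views, and nothing touches the gripper.

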